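Clamp a re-glued diary in the cam-lever book press

TASK

Take the diary out of the dark wooden book rest and stand it, spine still up, down on the bed of the book press between the two open jaws, about centred along them, and let go. Then flip the press's red-handled lever over its high point until it snaps fully closed and the jaws grip the diary. Leave the mug and the glue stick where they are.

Things in the scene. Friction and masses are not known exactly. Their poses are not given: they have to be found in the camera images.
- diary_centre (a point): centre of the loose diary (160 x 109 x 20 mm, 0.2 kg; grey front cover with a round picture, red spine and back). x axis along the 160 mm length, y across the 109 mm width towards the spine (up at the start), z through the thickness (19 mm solid). It starts standing, spine up, in the slot of the book rest, its centre 67 mm above the desk; the slot's walls end 52 mm above the desk
- press_slot (a point): point on the bed (16 mm above the desk) of the fixed light-wood book press, midway between its open jaws and midway along them. x axis across the jaws, from the lever end to the fixed jaw; y along the jaws; z up. Jaws 150 mm long, tops 62 mm above the desk, inner faces at x = -16 and +16 mm when open. Closing pushes the diary to the fixed jaw (its centre to x = +6.5 mm, 55 mm above the bed)
- lever_pivot (a point): middle of the lever's pivot pin, 45 mm above the desk at the -x end of the press (118.5 mm from press_slot along its -x). The pin lies along the y axis of press_slot; the lever swings in the press's x-z plane
- lever_grip (a point): centre of the lever's red round grip (22 mm thick, 56 mm long along the lever), 80 mm from the pivot. Open, it stands above the pivot (leaning 5 degrees towards the jaws); closed, it lies out from the press, away from the jaws, 52 mm above the desk
- lever (a joint): lever angle in rad: 0 = open (upright), 1.57 = fully closed (lying outward, nearly level). A spring holds it open up to the high point near 1.1 and beyond it snaps it on to the closed stop, where it stays; turning it takes up to 8 N at the grip
- mug_centre (a point): centre of the dark blue mug (82 x 114 x 91 mm), a bystander: leave alone
- glue_centre (a point): centre of the standing glue stick with the red cap (28 mm thick, 92 mm tall), a bystander: leave alone
- diary: the same diary; its origin lies at the middle of its back cover, axes as diary_centre
Things that resemble listed ones, but are neither listed nor needed, are in the scene too. There is more than one size of the diary; the job needs the larger.

How it is judged:
On the way, in this order (a step that is already met when the one before it is completed fails the run):
1. the diary stands on the press's bed between the open jaws, spine up, let go (z of diary_centre in the frame of press_slot between 0.045 and 0.062 m and x of diary_centre in the frame of press_slot between -0.02 and 0.02 m and y of diary_centre in the frame of press_slot between -0.03 and 0.03 m and angle between diary_centre's own y axis and vertical below 0.4 rad and contact force between the fingers and diary below 0.1 N and value of joint lever below 0.3 rad), for 0.2 s.
2. the lever is over its high point and snapped closed (value of joint lever above 1.48 rad), for 0.2 s.
At the end, for the whole second after the job is handed in: The lever is closed (beyond 1.48 rad); the diary is gripped between the jaws (more than 4 N), upright with its spine up within 0.12 rad, its centre within 30 mm of the middle of the jaws along them, 48 to 62 mm above the bed (resting on it) and 1 to 12 mm from press_slot towards the fixed jaw (value of joint lever above 1.48 rad and z of diary_centre in the frame of press_slot between 0.048 and 0.062 m and x of diary_centre in the frame of press_slot between 0.001 and 0.012 m and y of diary_centre in the frame of press_slot between -0.03 and 0.03 m and angle between diary_centre's own y axis and vertical below 0.12 rad and contact force between diary and press above 4 N); the robot touches nothing.
It fails at once if the mug was moved more than 30 mm (distance of mug_centre from where it was at the start of the episode above 0.03 m).
It fails at once if the glue stick was moved more than 30 mm (distance of glue_centre from where it was at the start of the episode above 0.03 m).
It also fails if it takes over 58 s, if anything falls off the work surface, if the arm or the gripper's body presses on something with over 40 N, if the wrist force passes 120 N, or if a joint passes its speed limit or range.

ROBOT

A 6-joint arm with a two-finger parallel gripper is mounted at the origin on the work surface; the furniture and walls round the work are solid. World frame = base frame: x ahead of the robot, y to its left, z up, the work surface at z = 0. Lengths are in m, angles in rad, forces in N, time in s.
With the tool pointing down it reaches from about 0.35 to 0.875 m from the base axis. Payload 4.2 kg.
Tool frame: the origin (TCP) lies between the finger pads; the fingertips stand 19 mm ahead of it and the grasp point (between the pads) is the TCP; x points along the fingers, z is the direction in which the jaws open and shut, and the axes are right-handed (so a half turn about x gives the same grasp; the last joint's range is limited). The gripper opens to 85 mm and grips with 20 to 120 N. Pads are 22 mm wide; open, the fingers measure 114 mm over their backs; the gripper's body (76 mm by 85 mm) begins 54 mm behind the grasp point. The pads swing forward as they close: fully open they stand 13 mm farther back than shut.
Start: joints at [1.407, 0.385, 0.008, 0, -1.194, -0.259], TCP at [0.256, 0.57, 0.25] pointing down, gripper open.
Joint ranges: [-3.14, 3.14], [-1.21, 2.06], [-1.07, 1.41], [-3.16, 2.05], [-2.99, -0.16], [-3.1, 3.1]. Speed limits (rad/s): [2.79, 2.79, 3.14, 3.14, 3.14, 3.14].

INTERFACE

Orientations are given as a unit quaternion [x, y, z, w].
In Python, from bench import manip gives the robot as it stands. The module is installed in compiled form; this text tells all that it offers.
- The arm moves only by the shell command python3 -m crank 'ROWS'. ROWS is JSON, a list of rows, each a list of 3 entries, a list of its own where there are three numbers: the shift along the tool's x, y, z in cm, then the turn, a rotation vector about the tool's x, y, z in rad, then the gripper's target within -1 to 1 (shut at 1, half-way at 0, fully open at -1). A call has 1 to 10 rows; each row shifts and turns the commanded pose from where the row before left it, along the tool's axes as they then stand; what a row does not reach is not made up. A row lasts 1/12 s, in which the tool goes at most 41.7 mm and 7.16 degrees, less where a joint would pass 70% of its speed; a pose out of reach is approached as far as the arm can. A call is refused whole if a number of a shift passes 4.17 or a number of a turn 0.125, either way. A call with a gripper value outside its range is refused whole. The fingers move at their own pace and stop on an object; the grip force is fixed at half the most. Time passes only in rows, so rows that do not move let the fingers close. It gives the time, the measured TCP pose, the force and the opening at its end, in the units of the state.
- manip.observe(): the state, without advancing time (a new reading comes with each control period).
- manip.snapshot(name): name is "scene" or "top" or "wrist"; returns a dict with "img" (420x560x3 uint8, red, green, blue), "K" (3x3 intrinsics, pixels), "rvec" (rotation vector, rad) and "tvec" (3), from world to camera coordinates, as OpenCV has them. Camera axes: x right, y down, z forward; pixel columns grow to the right and rows downward; lengths in m; the calibration is good to about 2 mm. A picture is of the moment at which its call begins. There is no depth.
- manip.sign_off(): hands the job in, once; it reports no verdict.
Trained networks look in a picture, given as the dict that the camera call returned (one of the last four; its "shot" number tells which), for a name from the list of things; names that differ only in an ending like _2 or _b are one class to them, and where a whole thing is asked for, a point or a joint stands for the part that bears it (a point fixed in the world has none). Each returns a list of dicts, best first, with "score" (0 to 1); they miss things now and then, are a little off and sometimes report something else, mostly with a low value. They report only what shows in the picture. A call takes as long as a camera call. They do not tell look-alikes from the thing itself.
- manip.spot_in(picture, label): "xy" ([column, row] in pixels, amid what is visible of it).
- manip.silhouettes(picture, label): "region" (420x560 bool, what is visible of it) and "xy" ([column, row] in pixels, amid what is visible of it).
The state is a dict: "time_s": time; "qpos": joint angles; "qd": joint speeds; "joint_efforts": joint torques, N m; "position": TCP position; "tcp_rot": TCP orientation; "ft_force": force on the tool from outside, world axes, zero at the start; "moment": the same for the moment, N m; "finger_gap": finger opening in m.
Only numpy, scipy, OpenCV 4.12 (cv2) and the standard library are available. Lean on these libraries where they do the work, as an engineer would, in place of code of your own. Each camera call takes 0.05 s, during which the arm holds its last target.

## Working session

There is one attempt and no reset: what is moved stays moved. The work goes in short steps, Python scripts to look and compute and a shell command to move; the robot and the scene stay as the last step left them, time stands still between calls to the robot, and variables do not carry over. Pictures are saved under pics/ and viewed, and the job is handed in when it is done.

```bash
mkdir -p pics; cat > h.py <<'E'
import numpy as np, cv2
from bench import manip
from scipy.spatial.transform import Rotation as R
def snap(name,fn=None):
    p=manip.snapshot(name)
    if fn: cv2.imwrite('pics/'+fn,p['img'][:,:,::-1])
    return p
def cam(p):
    Rm=cv2.Rodrigues(np.array(p['rvec'],float))[0]; t=np.array(p['tvec'],float).ravel()
    return Rm,t,np.array(p['K'],float)
def proj(p,X):
    Rm,t,K=cam(p); c=(np.atleast_2d(X)@Rm.T+t)@K.T
    return c[:,:2]/c[:,2:]
def back(p,uv,z):
    Rm,t,K=cam(p); d=Rm.T@np.linalg.solve(K,[uv[0],uv[1],1.]); o=-Rm.T@t
    return o+d*(z-o[2])/d[2]
E
python3 - <<'E'
from h import *
o=manip.observe(); print(o)
for n in ('scene','top','wrist'):
    p=snap(n,n+'1.png'); Rm,t,K=cam(p); print(n,-Rm.T@t,Rm[2],K[0,0])
    for l in ('diary','press_slot','lever_grip','lever_pivot','lever','mug_centre','glue_centre','diary_centre'):
        try: print(l,[(np.round(d['xy']).tolist(),round(d['score'],2)) for d in manip.spot_in(p,l)])
        except Exception as e: print(l,e)
E
```

```text
{'time_s': 0.0, 'qpos': array([ 1.40662740e+00,  3.85602243e-01,  6.64150545e-03, -4.88832607e-04,
       -1.19399465e+00, -2.58575206e-01]), 'qd': array([-0.00044489, -0.00184092,  0.00103157,  0.00052176, -0.00056251,
       -0.0006163 ]), 'joint_efforts': array([ 7.40584692e-04, -3.92286229e+01,  1.88398612e+01,  4.18615490e+00,
       -4.66428770e-03,  7.49506825e-06]), 'position': array([0.25619243, 0.56949814, 0.2492016 ]), 'tcp_rot': array([-0.59317455, -0.38346086,  0.59443958, -0.38437393]), 'ft_force': array([-0.43376091, -0.08503158, -0.0545872 ]), 'moment': array([-0.01712813,  0.03514217, -0.01266523]), 'finger_gap': 0.08545254446225392}
scene [-0.22782714 -0.82595964  0.79200037] [ 0.56642634  0.60738336 -0.55699789] 420.35707092528395
diary [([199.0, 178.0], 0.86), ([250.0, 280.0], 0.64)]
press_slot [([287.0, 222.0], 0.81), ([297.0, 209.0], 0.36), ([359.0, 285.0], 0.19)]
lever_grip [([296.0, 210.0], 0.47)]
lever_pivot [([286.0, 220.0], 0.79)]
lever [([297.0, 204.0], 0.5)]
mug_centre [([358.0, 287.0], 0.8)]
glue_centre [([226.0, 216.0], 0.59)]
diary_centre [([254.0, 276.0], 0.92), ([199.0, 184.0], 0.63)]
top [ 0.39322154 -0.06683739  1.14834668] [ 0.06100328 -0.00331324 -0.99813207] 413.9810733102065
diary [([161.0, 226.0], 0.58), ([325.0, 276.0], 0.53)]
press_slot [([276.0, 178.0], 0.79), ([293.0, 188.0], 0.37)]
lever_grip [([295.0, 189.0], 0.68), ([163.0, 225.0], 0.53)]
lever_pivot [([272.0, 176.0], 0.63)]
lever [([298.0, 186.0], 0.53)]
mug_centre []
glue_centre [([230.0, 239.0], 0.52), ([297.0, 187.0], 0.31)]
diary_centre [([322.0, 275.0], 0.82), ([160.0, 221.0], 0.55)]
wrist [0.32174491 0.54029693 0.37431642] [-0.25826813  0.11771664 -0.95887453] 310.8000734913587
diary []
press_slot []
lever_grip []
lever_pivot []
lever []
mug_centre []
glue_centre []
diary_centre []
```

View pics/scene1.png

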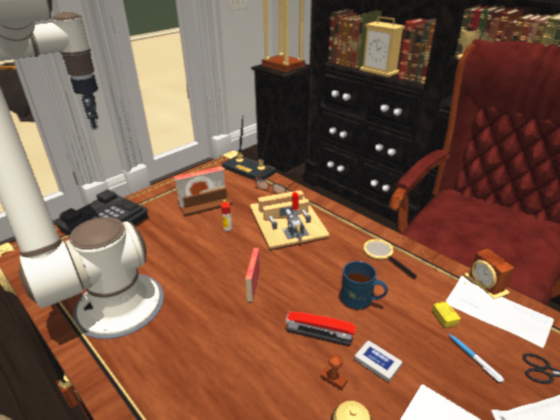

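View pics/top1.png

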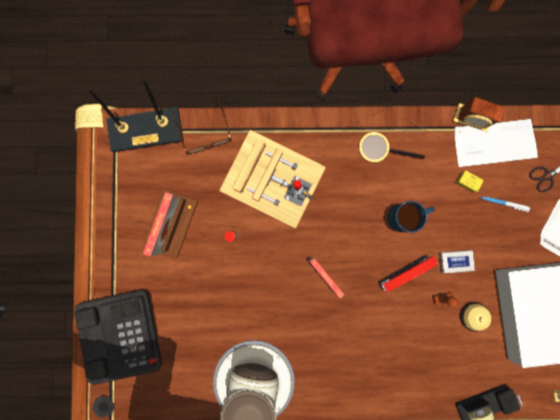

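Two things could be the diary. One stands in the dark rest, at scene (200,187) and top (160,224). The other is a small red book standing alone, at scene (253,275) and top (325,277). The one in the wooden rest, with the round picture, fits the description. Red items near the lever are the lever grip at top (297,185), the glue cap at (230,237) and the stapler at (410,273). I'll check these in close crops.

```bash
python3 - <<'E'
from h import *
a=cv2.imread('pics/top1.png')[110:290,130:350]; b=cv2.imread('pics/scene1.png')[140:260,160:350]
a=cv2.resize(a,None,fx=3.4,fy=3.3,interpolation=cv2.INTER_CUBIC); b=cv2.resize(b,None,fx=4,fy=4,interpolation=cv2.INTER_CUBIC)
cv2.imwrite('pics/topc.png',a); cv2.imwrite('pics/scenec.png',b)
E
```

```text
(no output)
```

View pics/topc.png

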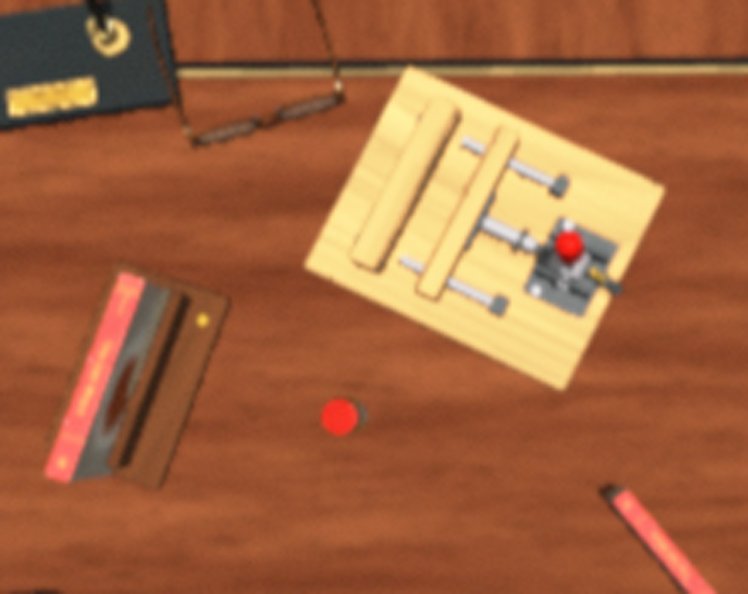

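View pics/scenec.png

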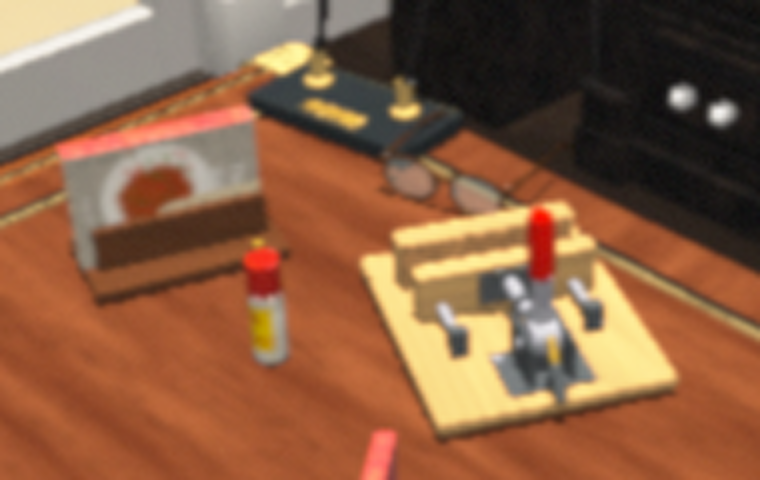

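```bash
python3 - <<'E'
from h import *
p=snap('top')
f=lambda c:(c[0]/3.4+130,c[1]/3.3+110)
B=lambda c,z:back(p,f(c),z)
D=[B(c,.1215) for c in((120,270),(147,278),(72,482),(44,475))]
print('diary',np.round(D,4),np.mean(D,0),[np.linalg.norm(D[i]-D[(i+1)%4]) for i in range(4)])
v=(D[0]+D[1]-D[2]-D[3])[:2];print('ang',np.degrees(np.arctan2(v[1],v[0])))
F=[B(c,.062) for c in((462,112),(378,270))];M=[B(c,.062) for c in((500,125),(417,290))]
print('jaw',np.round(F,4),np.round(M,4),np.mean(F+M,0),np.linalg.norm(F[0]-F[1]),np.linalg.norm(M[0]-M[1]))
v=(F[0]-F[1]+M[0]-M[1])[:2];a=np.arctan2(v[1],v[0]);print('ang',np.degrees(a)); n=np.array([-np.sin(a),np.cos(a)]);print('gap',(np.mean(F,0)-np.mean(M,0))[:2]@n)
b=[B(c,.016) for c in((410,66),(665,188),(565,390),(304,266))];print('base',np.round(b,4),np.mean(b,0)); v=b[0]-b[1];print(np.degrees(np.arctan2(v[1],v[0])))
print('grip',B((568,243),.153),'glue',B((340,417),.092))
p2=snap('scene')
g=lambda c:(c[0]/4+160,c[1]/4+140)
S=[back(p2,g(c),.1215) for c in((57,145),(250,107),(260,125),(65,160))];print('diary scene',np.round(S,4),np.mean(S,0))
for l in ('glue_centre','mug_centre'):print(l,[(back(p2,d['xy'],.046),d['score']) for d in manip.spot_in(p2,l)])
print(back(p2,g((541,212)),.153))
E
```

```text
diary [[0.5061 0.2086 0.1215]
 [0.4999 0.1888 0.1215]
 [0.3472 0.2421 0.1215]
 [0.3526 0.2625 0.1215]] [0.42643092 0.22552544 0.1215    ] [np.float64(0.020757884892668357), np.float64(0.16174786931056095), np.float64(0.021052588803168196), np.float64(0.16272403603888855)]
ang -19.28330101755767
jaw [[ 0.6382 -0.0412  0.062 ]
 [ 0.511   0.0247  0.062 ]] [[ 0.6274 -0.0708  0.062 ]
 [ 0.4948 -0.0054  0.062 ]] [ 0.56786078 -0.02317559  0.062     ] 0.1432841044470901 0.14791248353993197
ang -26.81792013754394
gap 0.03276788636255327
base [[ 0.688   0.002   0.016 ]
 [ 0.583  -0.2044  0.016 ]
 [ 0.4149 -0.1214  0.016 ]
 [ 0.5199  0.0884  0.016 ]] [ 0.55146478 -0.0588569   0.016     ]
63.0369837827746
grip [ 0.51995905 -0.11812664  0.153     ] glue [0.39405981 0.05100884 0.092     ]
diary scene [[0.3546 0.2652 0.1215]
 [0.5051 0.204  0.1215]
 [0.4916 0.1733 0.1215]
 [0.3457 0.2396 0.1215]] [0.42427338 0.22054519 0.1215    ]
glue_centre [(array([0.40384446, 0.0740825 , 0.046     ]), 0.81), (array([ 0.58053227, -0.06324176,  0.046     ]), 0.72)]
mug_centre [(array([ 0.4431169 , -0.41197858,  0.046     ]), 0.81)]
[ 0.51940078 -0.12030988  0.153     ]
```

The rest's diary has a 162 x 21 mm spine, so it is the larger one, centred near (0.426, 0.225) with its length at -19.3°. The slot is near (0.568, -0.023), with the jaws at about -27°. The grip and pivot fit this. Next I'll work out the first move.

```bash
cat >> h.py <<'E'
def goal(pos,open_deg,tilt=None):
    """tool-down pose with opening dir at open_deg (deg from world x), delta in tool axes"""
    o=manip.observe(); q=R.from_quat(o['tcp_rot']); best=None
    for s in (0,180):
        a=np.radians(open_deg+s); z=np.array([np.cos(a),np.sin(a),0]); x=np.array([0,0,-1.]); y=np.cross(z,x)
        G=R.from_matrix(np.c_[x,y,z])
        if tilt is not None: G=R.from_rotvec(tilt)*G
        r=(q.inv()*G).as_rotvec()
        if best is None or np.linalg.norm(r)<np.linalg.norm(best): best=r
    d=q.inv().apply(np.array(pos)-o['position'])
    print('t',o['time_s'],'pos',o['position'].round(4),'shift_cm(tool)',(d*100).round(2),'turn',best.round(3),'gap',o['finger_gap'].round(4),'F',o['ft_force'].round(1),'q6',o['qpos'].round(2))
    print('tool axes world (cols)\n',q.as_matrix().round(3))
E
python3 -c "
from h import *
goal((.426,.225,.20),70.7)"
```

```text
Traceback (most recent call last):
  File "h.py", line 27, in goal
    print('t',o['time_s'],'pos',o['position'].round(4),'shift_cm(tool)',(d*100).round(2),'turn',best.round(3),'gap',o['finger_gap'].round(4),'F',o['ft_force'].round(1),'q6',o['qpos'].round(2))
                                                                                                                    ^^^^^^^^^^^^^^^^^^^^^
AttributeError: 'float' object has no attribute 'round'
```

```bash
sed -i "s/o\['finger_gap'\].round(4)/round(o['finger_gap'],4)/" h.py
python3 -c "
from h import *
goal((.426,.225,.20),70.7)"
```

```text
t 1.55 pos [0.2564 0.57   0.2503] shift_cm(tool) [ 5.03 29.62 24.5 ] turn [-0.086 -0.    -0.   ] gap 0.0853 F [-0.4  0.4  0.3] q6 [ 1.41  0.38  0.01  0.   -1.19 -0.26]
tool axes world (cols)
 [[ 0.     0.912 -0.41 ]
 [ 0.    -0.41  -0.912]
 [-1.     0.    -0.   ]]
```

```bash
python3 -m crank '[[[0,2.9,2.4],[0,0,0],-1],[[0,2.9,2.4],[0,0,0],-1],[[0,2.9,2.4],[0,0,0],-1],[[0.6,2.9,2.4],[0,0,0],-1],[[0.6,2.9,2.4],[0,0,0],-1],[[0.6,2.9,2.4],[0,0,0],-1],[[0.6,2.9,2.4],[0,0,0],-1],[[0.6,2.9,2.4],[0,0,0],-1],[[0.6,2.9,2.4],[0,0,0],-1],[[0.6,2.9,2.4],[-0.086,0,0],-1]]'
python3 - <<'E'
from h import *
goal((.426,.225,.20),70.7)
p=snap('wrist','wrist2.png')
print(proj(p,[[.426,.225,.1215]]))
print([(d['xy'],d['score']) for d in manip.spot_in(p,'diary')])
E
```

```text
time_s: 2.38
position: [0.4229, 0.2305, 0.2085]
tcp_rot: [0.577, 0.41, -0.576, 0.41]
ft_force: [0.7, 1.1, 0.4]
finger_gap: 0.0854
t 2.3833 pos [0.4229 0.2305 0.2085] shift_cm(tool) [0.85 0.47 0.42] turn [ 0.002 -0.001 -0.001] gap 0.0854 F [0.7 1.1 0.4] q6 [ 0.84  0.18 -0.4   0.   -0.99  0.4 ]
tool axes world (cols)
 [[ 0.001  0.944 -0.329]
 [ 0.001 -0.329 -0.944]
 [-1.     0.001 -0.001]]
[[285.68441228 207.75747971]]
[([276.2, 193.6], 0.59)]
```

View pics/wrist2.png

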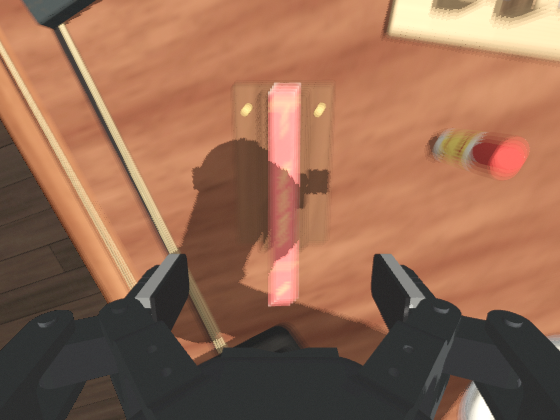

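The wrist view shows the red spine running from (285,85) to (282,304), between two rest plates with pins. It lies upright between the fingers. I'll measure it here.

```bash
python3 - <<'E'
from h import *
p=snap('wrist')
D=np.array([back(p,c,.1215) for c in((271,84),(301,84),(298,303),(268,305))])
print(D.round(4),D.mean(0)); v=(D[0]+D[1]-D[2]-D[3])[:2]; print(np.linalg.norm(v)/2,np.linalg.norm(D[0]-D[1]),np.degrees(np.arctan2(v[1],v[0])))
m=D.mean(0); goal((m[0],m[1],.09),np.degrees(np.arctan2(v[1],v[0]))+90)
E
```

```text
[[0.5068 0.2035 0.1215]
 [0.5004 0.1856 0.1215]
 [0.3492 0.2387 0.1215]
 [0.3554 0.2613 0.1215]] [0.42797001 0.2222791  0.1215    ]
0.16110846652006788 0.01899476611924743 -20.11782356905383
t 2.5333 pos [0.423  0.2298 0.2081] shift_cm(tool) [11.81  0.73  0.53] turn [0.01  0.001 0.   ] gap 0.0856 F [-0.8  0.9 -0.6] q6 [ 0.84  0.18 -0.4   0.   -1.    0.39]
tool axes world (cols)
 [[-0.001  0.942 -0.335]
 [-0.001 -0.335 -0.942]
 [-1.    -0.     0.001]]
```

```bash
python3 -m crank '[[[1,0.3,0.25],[0.01,0,0],-1],[[2,0.3,0.25],[0,0,0],-1],[[2.5,0,0],[0,0,0],-1],[[2.5,0,0],[0,0,0],-1],[[2,0,0],[0,0,0],-1],[[1,0,0],[0,0,0],-1],[[0.6,0,0],[0,0,0],-1],[[0,0,0],[0,0,0],-1],[[0,0,0],[0,0,0],-1]]'
python3 - <<'E'
from h import *
p=snap('wrist','wrist3.png')
goal((.4275,.223,.092),69.9)
E
```

```text
time_s: 3.28
position: [0.4267, 0.2263, 0.0927]
tcp_rot: [0.579, 0.407, -0.578, 0.407]
ft_force: [0.3, 0.2, 0.5]
finger_gap: 0.0857
t 3.3333 pos [0.4269 0.2264 0.0932] shift_cm(tool) [0.12 0.17 0.3 ] turn [ 0.005 -0.002 -0.001] gap 0.0856 F [ 0.  -0.1  0.3] q6 [ 0.82  0.33 -0.54  0.   -0.7   0.4 ]
tool axes world (cols)
 [[ 0.002  0.941 -0.339]
 [ 0.001 -0.339 -0.941]
 [-1.     0.001 -0.002]]
```

View pics/wrist3.png

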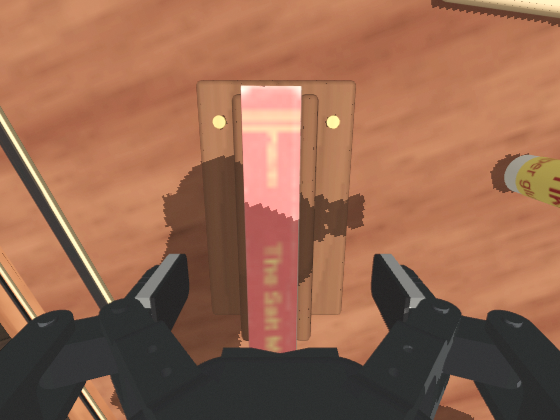

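The spine's centre line at column 272 is about 8 px left of the fingers' middle at 280, roughly 2 mm. I'll nudge that way and close.

```bash
python3 -m crank '[[[0.1,0.1,-0.18],[0,0,0],-1],[[0,0,0],[0,0,0],1],[[0,0,0],[0,0,0],1],[[0,0,0],[0,0,0],1],[[0,0,0],[0,0,0],1],[[0,0,0],[0,0,0],1],[[0,0,0],[0,0,0],1],[[0,0,0],[0,0,0],1]]'
python3 - <<'E'
from h import *
goal((.4275,.223,.092),69.9)
E
```

```text
time_s: 4.0
position: [0.428, 0.2267, 0.0915]
tcp_rot: [0.579, 0.406, -0.579, 0.406]
ft_force: [0.0, -0.7, 1.3]
finger_gap: 0.0185
t 4.0 pos [0.428  0.2267 0.0915] shift_cm(tool) [-0.05  0.08  0.37] turn [ 0.004 -0.    -0.   ] gap 0.0185 F [ 0.  -0.7  1.3] q6 [ 0.82  0.34 -0.54  0.   -0.7   0.4 ]
tool axes world (cols)
 [[ 0.    0.94 -0.34]
 [ 0.   -0.34 -0.94]
 [-1.    0.   -0.  ]]
```

Gripped: gap 18.5 mm and almost no side force. Now I'll lift 12 cm.

```bash
python3 -m crank '[[[-0.8,0,0],[0,0,0],1],[[-1.2,0,0],[0,0,0],1],[[-2,0,0],[0,0,0],1],[[-2,0,0],[0,0,0],1],[[-2,0,0],[0,0,0],1],[[-2,0,0],[0,0,0],1],[[-1.5,0,0],[0,0,0],1],[[-0.5,0,0],[0,0,0],1],[[0,0,0],[0,0,0],1]]'
python3 - <<'E'
from h import *
goal((.568,-.0235,.21),63)
p=snap('wrist','wrist4.png')
snap('scene','scene4.png')
E
```

```text
time_s: 4.75
position: [0.4281, 0.227, 0.2125]
tcp_rot: [0.58, 0.406, -0.578, 0.406]
ft_force: [0.3, -0.0, -2.4]
finger_gap: 0.0186
t 4.75 pos [0.4281 0.227  0.2125] shift_cm(tool) [ 0.22 21.67 18.8 ] turn [ 0.124 -0.003 -0.001] gap 0.0186 F [ 0.3 -0.  -2.4] q6 [ 0.82  0.18 -0.39 -0.   -1.    0.4 ]
tool axes world (cols)
 [[ 0.002  0.94  -0.34 ]
 [ 0.002 -0.34  -0.94 ]
 [-1.     0.001 -0.003]]
```

View pics/wrist4.png

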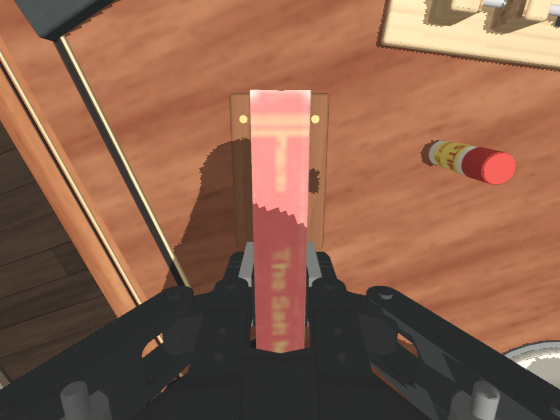

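View pics/scene4.png

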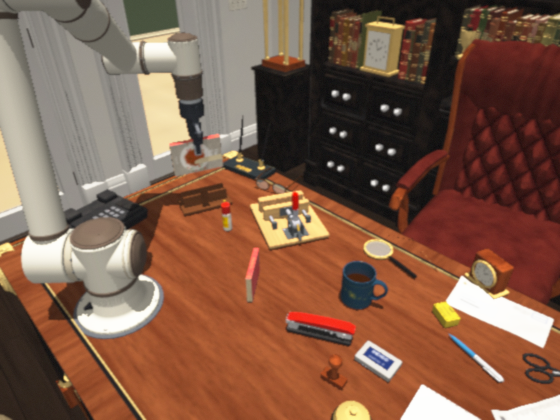

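The diary hangs clear of the empty rest, at scene (198,150). Carrying it to above the press.

```bash
python3 -m crank '[[[0,1.2,1],[0,0,0],1],[[0,2.4,2.1],[0,0,0],1],[[0,2.5,2.2],[0,0,0],1],[[0,2.5,2.2],[0,0,0],1],[[0,2.5,2.2],[0,0,0],1],[[0,2.5,2.2],[0,0,0],1],[[0,2.5,2.2],[0,0,0],1],[[0,2.5,2.2],[0,0,0],1],[[0,2,1.7],[0,0,0],1],[[0,1,0.8],[0.06,0,0],1]]'
python3 -m crank '[[[0,0,0],[0.06,0,0],1],[[0,0,0],[0,0,0],1],[[0,0,0],[0,0,0],1]]'
python3 - <<'E'
from h import *
goal((.568,-.0235,.21),63)
p=snap('wrist','wrist5.png')
p=snap('top','top5.png')
a=p['img'][110:250,190:350,::-1]; cv2.imwrite('pics/top5c.png',cv2.resize(a,None,fx=4,fy=4,interpolation=cv2.INTER_CUBIC))
E
```

```text
time_s: 5.68
position: [0.5674, -0.0263, 0.209]
tcp_rot: [-0.59, -0.388, 0.593, -0.387]
ft_force: [0.7, 0.9, -1.8]
finger_gap: 0.0187
time_s: 5.93
position: [0.5664, -0.0237, 0.2096]
tcp_rot: [-0.601, -0.372, 0.603, -0.371]
ft_force: [0.1, 0.0, -2.8]
finger_gap: 0.0188
t 5.9333 pos [ 0.5664 -0.0237  0.2096] shift_cm(tool) [-0.04  0.13 -0.09] turn [0.005 0.002 0.003] gap 0.0188 F [ 0.1  0.  -2.8] q6 [ 0.24  0.32 -0.2  -0.   -1.06  0.86]
tool axes world (cols)
 [[-0.003  0.893 -0.449]
 [-0.    -0.449 -0.893]
 [-1.    -0.003  0.002]]
```

View pics/wrist5.png

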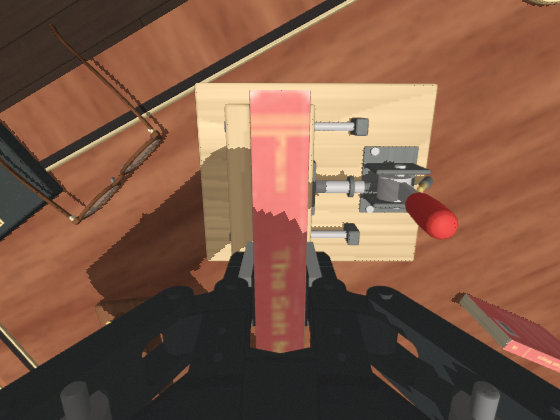

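View pics/top5c.png

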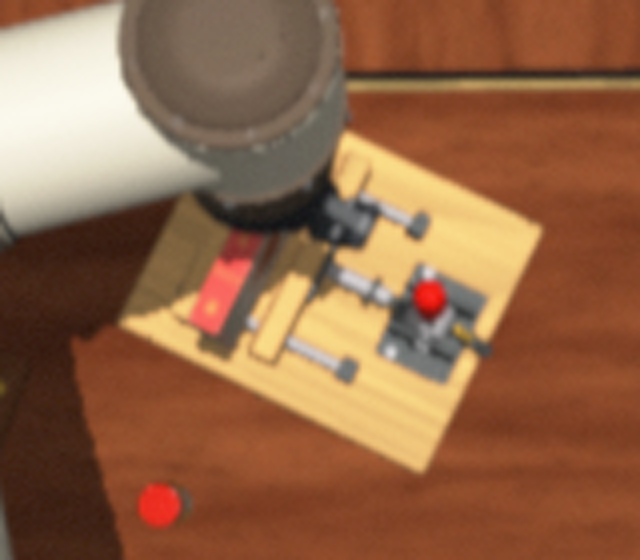

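```bash
python3 - <<'E'
from h import *
a=np.radians(63); ex=np.array([np.cos(a),np.sin(a)]); ey=np.array([-np.sin(a),np.cos(a)])
c0=np.array([.568,-.0235])
def P(X): X=np.array(X)[:2]-c0; return np.round([X@ex*1000,X@ey*1000],1)
pw=snap('wrist'); pt=snap('top')
f=lambda c:(c[0]/3.4+130,c[1]/3.3+110)
print('TOP: fixed outer',[P(back(pt,f(c),.062)) for c in((437,98),(352,258))],'mov inner',[P(back(pt,f(c),.062)) for c in((500,125),(417,290))],'fixed inner',[P(back(pt,f(c),.062)) for c in((462,112),(378,270))],'mov outer',[P(back(pt,f(c),.062)) for c in((522,135),(438,298))])
print('board top',[P(back(pt,f(c),.016)) for c in((410,66),(665,188),(565,390),(304,266))])
print('board wrist',[P(back(pw,c,.016)) for c in((195,84),(437,85),(414,261),(209,262))])
print('wrist fixed outer',[P(back(pw,c,.062)) for c in((226,106),(230,245))],'mov outer',[P(back(pw,c,.062)) for c in((313,106),(311,240))])
print('spine wrist',[P(back(pw,c,.2395)) for c in((249,91),(310,91),(257,350),(308,350))])
g=lambda c:(c[0]/4+190,c[1]/4+110)
print('spine top end',[P(back(pt,g(c),.2395)) for c in((190,320),(220,333))])
print('TCP',P(manip.observe()['position']))
E
```

```text
TOP: fixed outer [array([ 38.7, -72.1]), array([39.5, 73.1])] mov inner [array([-15.2, -74.4]), array([-17.1,  73.5])] fixed inner [array([ 16.1, -70.6]), array([17.1, 72.7])] mov outer [array([-34.2, -74.8]), array([-34.6,  71.9])]
board top [array([ 77.2, -95.4]), array([-154.4,  -95.5]), array([-156.7,   91.9]), array([77.8, 93.7])]
board wrist [array([ 81.4, -93.2]), array([-151.2,  -93.4]), array([-153.1,   93.7]), array([79.3, 96.1])]
wrist fixed outer [array([ 44.9, -72.8]), array([46.7, 54. ])] mov outer [array([-27.9, -73.1]), array([-30.4,  48.4])]
spine wrist [array([  8.8, -75.5]), array([ -8.7, -75.6]), array([ 8. , 15.2]), array([-10.9,  15.1])]
spine top end [array([ 4.1, 83. ]), array([-13.9,  82.1])]
TCP [-0.   1.3]
```

Both cameras put the diary about 4 mm too far towards the lever. They agree on that relative offset, though their absolute values differ by 3 mm. I'll shift by -0.4 cm along tool z, lower until the diary is just above the jaws, and look.

```bash
python3 -m crank '[[[0.5,0.2,-0.4],[0,0,0],1],[[1.5,0,0],[0,0,0],1],[[1.5,0,0],[0,0,0],1],[[1.5,0,0],[0,0,0],1],[[0.7,0,0],[0,0,0],1],[[0,0,0],[0,0,0],1],[[0,0,0],[0,0,0],1]]'
python3 - <<'E'
from h import *
goal((.568,-.0235,.15),63)
p=snap('wrist','wrist6.png')
p=snap('scene'); a=p['img'][130:260,220:360,::-1]; cv2.imwrite('pics/scene6c.png',cv2.resize(a,None,fx=4.5,fy=4.5,interpolation=cv2.INTER_CUBIC))
p=snap('top')
a=p['img'][110:250,190:350,::-1]; cv2.imwrite('pics/top6c.png',cv2.resize(a,None,fx=4,fy=4,interpolation=cv2.INTER_CUBIC))
E
```

```text
time_s: 6.72
position: [0.571, -0.0206, 0.1543]
tcp_rot: [-0.602, -0.371, 0.602, -0.371]
ft_force: [-0.9, 1.2, -1.9]
finger_gap: 0.019
t 6.7167 pos [ 0.571  -0.0206  0.1543] shift_cm(tool) [ 0.43 -0.14  0.4 ] turn [ 0.005  0.    -0.   ] gap 0.019 F [-0.9  1.2 -1.9] q6 [ 0.25  0.38 -0.26  0.   -0.93  0.86]
tool axes world (cols)
 [[-0.     0.893 -0.449]
 [-0.    -0.449 -0.893]
 [-1.     0.     0.   ]]
```

View pics/wrist6.png

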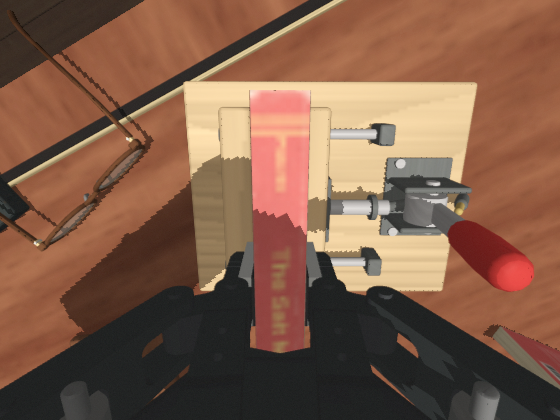

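View pics/scene6c.png

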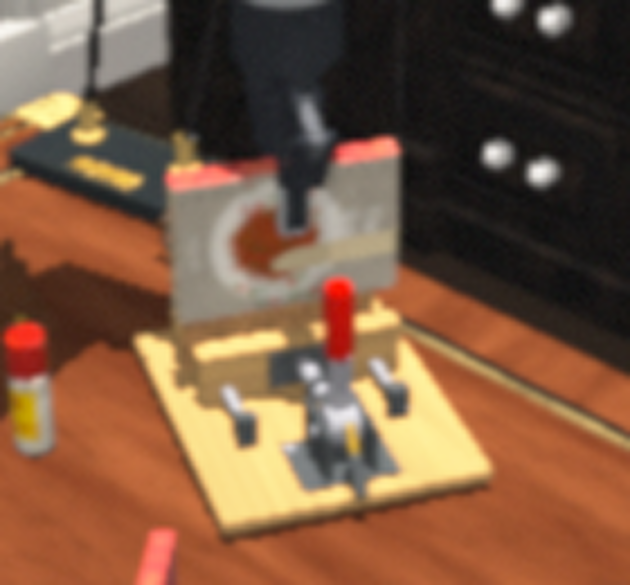

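View pics/top6c.png

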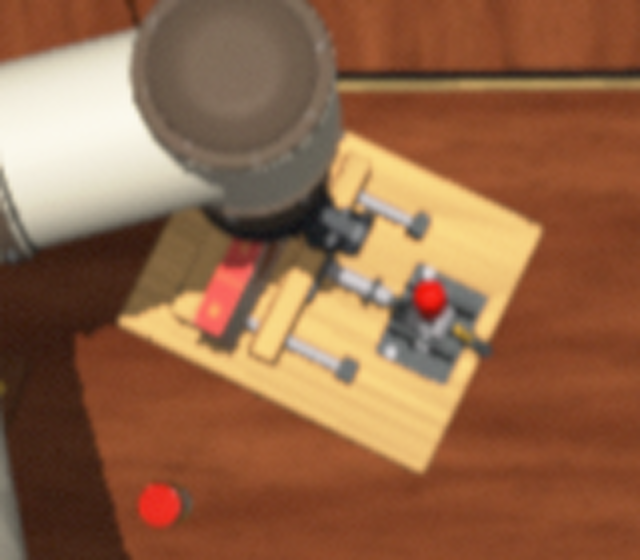

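```bash
python3 - <<'E'
from h import *
a=np.radians(63); ex=np.array([np.cos(a),np.sin(a)]); ey=np.array([-np.sin(a),np.cos(a)])
c0=np.array([.568,-.0235])
def P(X): X=np.array(X)[:2]-c0; return np.round([X@ex*1000,X@ey*1000],1)
pw=snap('wrist'); pt=snap('top')
print('jaw top wrist fixed outer',[P(back(pw,c,.062)) for c in((220,108),(226,245))],'mov outer',[P(back(pw,c,.062)) for c in((330,108),(327,245))])
print('board wrist',[P(back(pw,c,.016)) for c in((184,83),(476,84),(444,290),(200,287))])
print('spine wrist',[P(back(pw,c,.1843)) for c in((249,91),(310,91),(257,350),(308,350))])
g=lambda c:(c[0]/4+190,c[1]/4+110)
print('spine top end',[P(back(pt,g(c),.1843)) for c in((197,325),(223,337))])
print('TCP',P(manip.observe()['position']))
E
```

```text
jaw top wrist fixed outer [array([ 44.6, -74.6]), array([45.1, 25.2])] mov outer [array([-29.1, -74.9]), array([-31.8,  24.9])]
board wrist [array([ 80.8, -93.8]), array([-151.2,  -93.9]), array([-154.2,   92.2]), array([80.7, 90.1])]
spine wrist [array([ 13.2, -78.7]), array([ -4.4, -78.7]), array([12.4, 12.2]), array([-6.5, 12.1])]
spine top end [array([ 6.5, 80.6]), array([-10.2,  80.1])]
TCP [ 4.  -1.7]
```

Remaining offset is about 1–2 mm, against ±6 mm clearance. I'll shift -0.13 cm along tool z and lower slowly.

```bash
python3 -m crank '[[[0.5,0,-0.13],[0,0,0],1],[[0.8,0,0],[0,0,0],1],[[0.8,0,0],[0,0,0],1],[[0.8,0,0],[0,0,0],1],[[0.8,0,0],[0,0,0],1],[[0.8,0,0],[0,0,0],1],[[0.5,0,0],[0,0,0],1],[[0.3,0,0],[0,0,0],1],[[0,0,0],[0,0,0],1],[[0,0,0],[0,0,0],1]]'
python3 - <<'E'
from h import *
goal((.568,-.0235,.095),63)
p=snap('wrist','wrist7.png')
p=snap('scene'); a=p['img'][130:260,220:360,::-1]; cv2.imwrite('pics/scene7c.png',cv2.resize(a,None,fx=4.5,fy=4.5,interpolation=cv2.INTER_CUBIC))
E
```

```text
time_s: 7.8
position: [0.5715, -0.0197, 0.1013]
tcp_rot: [-0.602, -0.371, 0.602, -0.371]
ft_force: [-0.1, -0.5, -1.6]
finger_gap: 0.0185
t 7.8 pos [ 0.5715 -0.0197  0.1013] shift_cm(tool) [ 0.63 -0.14  0.5 ] turn [ 0.005  0.    -0.   ] gap 0.0185 F [-0.1 -0.5 -1.6] q6 [ 0.25  0.45 -0.31  0.   -0.81  0.86]
tool axes world (cols)
 [[-0.     0.893 -0.45 ]
 [-0.    -0.45  -0.893]
 [-1.     0.     0.   ]]
```

View pics/wrist7.png

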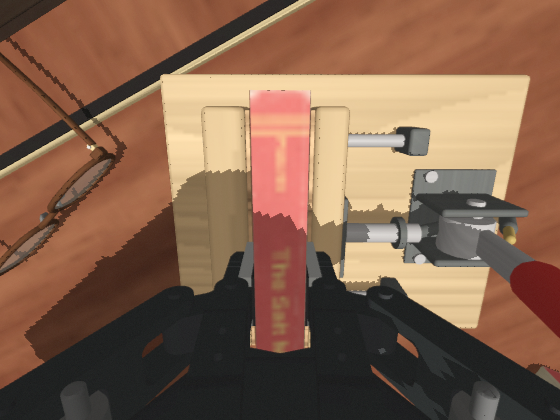

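View pics/scene7c.png

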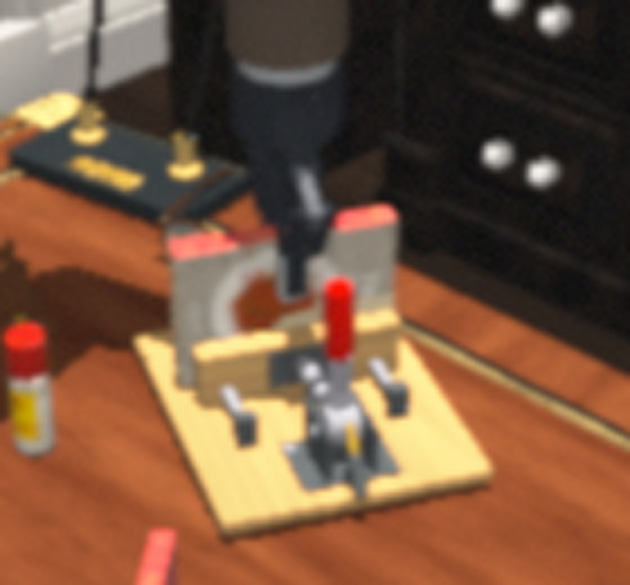

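The diary is in the slot between the jaws, with free space on both sides: jaw inner edges at columns 246 and 313, spine from 250 to 310. Lowering onto the bed.

```bash
python3 -m crank '[[[0.3,0,0],[0,0,0],1],[[0.2,0,0],[0,0,0],1],[[0.1,0,0],[0,0,0],1],[[0,0,0],[0,0,0],1],[[0,0,0],[0,0,0],1]]'; python3 -m crank '[[[0.1,0,0],[0,0,0],1],[[0,0,0],[0,0,0],1],[[0,0,0],[0,0,0],1]]'
```

```text
time_s: 8.32
position: [0.5712, -0.0196, 0.0955]
tcp_rot: [-0.602, -0.371, 0.602, -0.371]
ft_force: [-1.7, 0.9, 0.6]
finger_gap: 0.0195
time_s: 8.57
position: [0.5713, -0.0196, 0.0955]
tcp_rot: [0.602, 0.371, -0.602, 0.371]
ft_force: [-3.8, 1.2, 5.9]
finger_gap: 0.0185
```

Bed contact: force up 6 N, height stopped at 95.5 mm as expected. Releasing and backing up.

```bash
python3 -m crank '[[[0,0,0],[0,0,0],0.3],[[0,0,0],[0,0,0],0],[[0,0,0],[0,0,0],-0.5],[[0,0,0],[0,0,0],-1],[[0,0,0],[0,0,0],-1],[[0,0,0],[0,0,0],-1],[[0,0,0],[0,0,0],-1],[[0,0,0],[0,0,0],-1]]'; python3 -m crank '[[[-1,0,0],[0,0,0],-1],[[-2,0,0],[0,0,0],-1],[[-3,0,0],[0,0,0],-1],[[-3,0,0],[0,0,0],-1],[[-2.5,0,0],[0,0,0],-1],[[-1,0,0],[0,0,0],-1],[[0,0,0],[0,0,0],-1],[[0,0,0],[0,0,0],-1]]'
python3 - <<'E'
from h import *
goal((.568,-.0235,.095),63)
p=snap('wrist','wrist8.png')
p=snap('scene'); a=p['img'][130:260,220:360,::-1]; cv2.imwrite('pics/scene8c.png',cv2.resize(a,None,fx=4.5,fy=4.5,interpolation=cv2.INTER_CUBIC))
E
```

```text
time_s: 9.23
position: [0.5714, -0.0197, 0.0943]
tcp_rot: [-0.602, -0.371, 0.602, -0.371]
ft_force: [0.3, 0.3, -0.2]
finger_gap: 0.0855
time_s: 9.9
position: [0.5709, -0.0196, 0.2192]
tcp_rot: [0.602, 0.371, -0.602, 0.37]
ft_force: [0.0, -0.1, -0.3]
finger_gap: 0.0854
t 9.9 pos [ 0.5709 -0.0196  0.2192] shift_cm(tool) [12.42 -0.08  0.49] turn [ 0.004 -0.001  0.   ] gap 0.0854 F [ 0.  -0.1 -0.3] q6 [ 0.25  0.32 -0.17 -0.   -1.08  0.86]
tool axes world (cols)
 [[ 0.     0.893 -0.45 ]
 [ 0.001 -0.45  -0.893]
 [-1.    -0.    -0.001]]
```

View pics/wrist8.png

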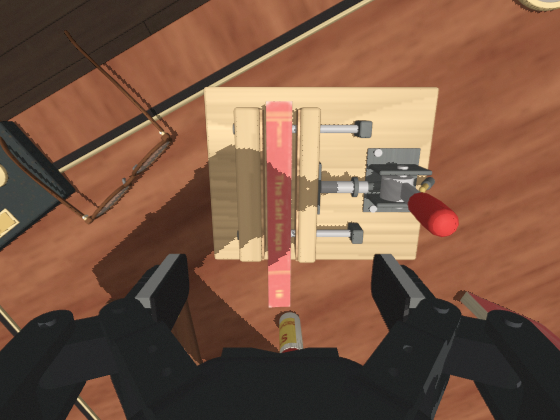

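View pics/scene8c.png

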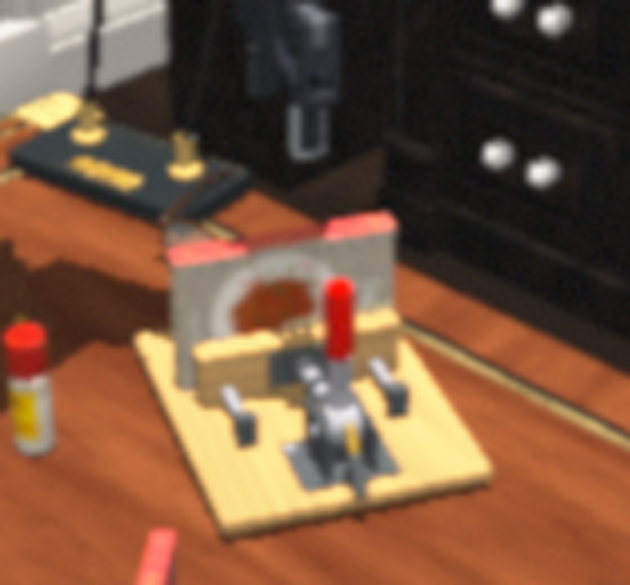

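The diary stands upright between the open jaws, well centred, with the glue stick untouched. Next is the lever. I'll shut the fingers, turn the tool a quarter so the fingers are narrow across the lever, and place it between the lever and the jaws.

```bash
python3 - <<'E'
from h import *
pw=snap('wrist'); a=np.radians(63); ex=np.array([np.cos(a),np.sin(a)]); ey=np.array([-np.sin(a),np.cos(a)])
s=np.array([.570,-.0195])
def P(X): X=np.array(X)[:2]-s; return np.round([X@ex*1000,X@ey*1000],1)
print('spine ends',[P(back(pw,c,.125)) for c in((280,101),(281,306))],'grip top',P(back(pw,(446,224),.150)), 'jaw ends',P(back(pw,(309,108),.062)),P(back(pw,(309,262),.062)))
goal((.5335,-.0912,.219),63)
E
```

```text
spine ends [array([ -0.3, -77.2]), array([-1.6, 80.3])] grip top [-1.095e+02 -1.000e-01] jaw ends [-25.3 -72.9] [-29.7  73.9]
t 10.05 pos [ 0.5703 -0.0198  0.2173] shift_cm(tool) [-0.15 -0.07  8.03] turn [0.004 0.002 0.003] gap 0.0856 F [0.1 0.3 0.1] q6 [ 0.25  0.32 -0.18 -0.   -1.08  0.86]
tool axes world (cols)
 [[-0.004  0.893 -0.45 ]
 [-0.    -0.45  -0.893]
 [-1.    -0.003  0.002]]
```

```bash
python3 -m crank '[[[0,0,1],[0,0,0],0.5],[[0,0,2],[0,0,0],1],[[0,0,2],[0,0,0],1],[[0,0,2],[0,0,0],1],[[0,0,1],[0,0,0],1],[[0,0,0],[0.06,0,0],1],[[0,0,0],[0.11,0,0],1],[[0,0,0],[0.12,0,0],1],[[0,0,0],[0.12,0,0],1],[[0,0,0],[0.12,0,0],1]]'; python3 -m crank '[[[0,0,0],[0.12,0,0],1],[[0,0,0],[0.12,0,0],1],[[0,0,0],[0.12,0,0],1],[[0,0,0],[0.12,0,0],1],[[0,0,0],[0.12,0,0],1],[[0,0,0],[0.12,0,0],1],[[0,0,0],[0.12,0,0],1],[[0,0,0],[0.12,0,0],1],[[0,0,0],[0.08,0,0],1],[[0,0,0],[0,0,0],1]]'
python3 - <<'E'
from h import *
goal((.5335,-.0912,.14),153)
p=snap('wrist','wrist9.png')
E
```

```text
time_s: 10.88
position: [0.535, -0.0914, 0.2186]
tcp_rot: [-0.678, -0.198, 0.679, -0.198]
ft_force: [0.2, 0.5, 0.2]
finger_gap: -0.0002
time_s: 11.72
position: [0.535, -0.0913, 0.2186]
tcp_rot: [-0.687, 0.164, 0.688, 0.164]
ft_force: [-0.7, -0.2, 0.8]
finger_gap: -0.0
t 11.7167 pos [ 0.535  -0.0913  0.2186] shift_cm(tool) [7.86 0.06 0.13] turn [ 0.004  0.001 -0.001] gap -0.0 F [-0.7 -0.2  0.8] q6 [ 0.13  0.27 -0.24 -0.   -1.06 -0.6 ]
tool axes world (cols)
 [[-0.001 -0.451 -0.893]
 [-0.    -0.893  0.451]
 [-1.     0.001  0.001]]
```

View pics/wrist9.png

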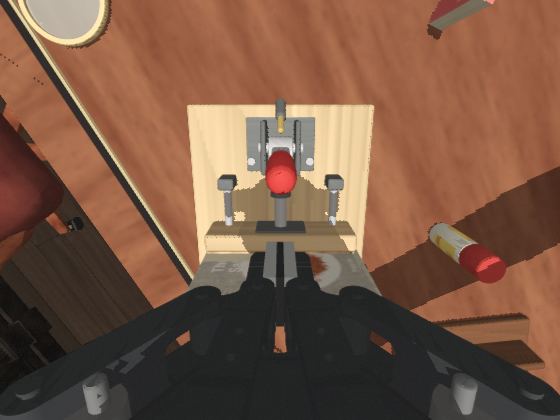

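The lever grip, at (282,172), is straight ahead of the closed fingers at column 281. Lowering behind it.

```bash
python3 -m crank '[[[1,0,0],[0,0,0],1],[[2,0,0],[0,0,0],1],[[2,0,0],[0,0,0],1],[[2,0,0],[0,0,0],1],[[0.8,0,0],[0,0,0],1],[[0,0,0],[0,0,0],1],[[0,0,0],[0,0,0],1]]'
python3 - <<'E'
from h import *
goal((.5335,-.0912,.14),153)
p=snap('wrist','wrist10.png')
E
```

```text
time_s: 12.35
position: [0.5355, -0.0912, 0.1411]
tcp_rot: [-0.688, 0.163, 0.688, 0.163]
ft_force: [0.5, 0.6, 1.8]
finger_gap: 0.0001
t 12.35 pos [ 0.5355 -0.0912  0.1411] shift_cm(tool) [0.11 0.09 0.18] turn [ 0.006  0.    -0.001] gap 0.0001 F [0.5 0.6 1.8] q6 [ 0.13  0.35 -0.34  0.   -0.87 -0.6 ]
tool axes world (cols)
 [[-0.001 -0.448 -0.894]
 [-0.001 -0.894  0.448]
 [-1.     0.001  0.   ]]
```

View pics/wrist10.png

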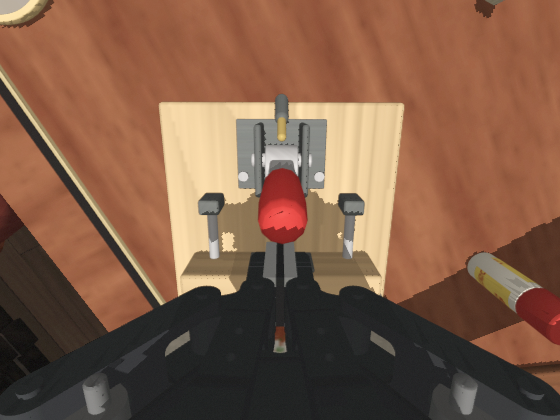

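Nothing touched. Pushing the lever outward, first part.

```bash
python3 -m crank '[[[0,0.6,0],[0,0,0],1],[[0,0.7,0],[0,0,0],1],[[0,0.7,0],[0,0,0],1],[[0,0.7,0],[0,0,0],1],[[0,0.7,0.1],[0,0,0],1],[[0,0.6,0],[0,0,0],1],[[0,0.3,0],[0,0,0],1],[[0,0,0],[0,0,0],1]]'
python3 - <<'E'
from h import *
goal((.5162,-.1251,.14),153)
p=snap('wrist','wrist11.png')
E
```

```text
time_s: 13.07
position: [0.5175, -0.1289, 0.143]
tcp_rot: [0.691, -0.162, -0.685, -0.165]
ft_force: [3.2, 4.5, -0.7]
finger_gap: -0.0
t 13.0667 pos [ 0.5175 -0.1289  0.143 ] shift_cm(tool) [ 0.3  -0.27  0.29] turn [ 0.005 -0.007  0.005] gap -0.0 F [ 3.2  4.5 -0.7] q6 [ 0.06  0.33 -0.37 -0.   -0.86 -0.53]
tool axes world (cols)
 [[ 0.008 -0.45  -0.893]
 [ 0.001 -0.893  0.45 ]
 [-1.    -0.005 -0.007]]
```

View pics/wrist11.png

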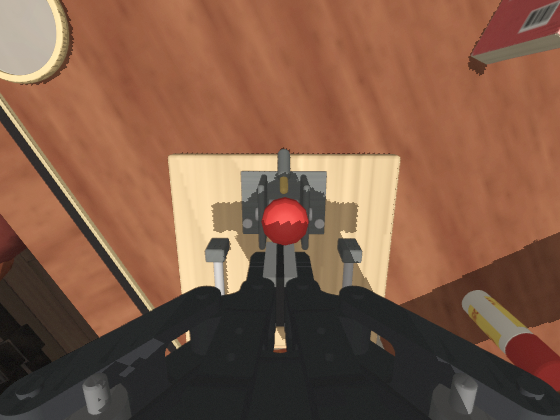

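The lever follows at about 5.5 N. Continuing along the arc.

```bash
python3 -m crank '[[[0.2,0.6,0],[0,0,0],1],[[0.3,0.7,0],[0,0,0],1],[[0.4,0.7,0],[0,0,0],1],[[0.5,0.6,0],[0,0,0],1],[[0.5,0.6,0],[0,0,0],1],[[0.6,0.6,0],[0,0,0],1],[[0.6,0.5,0],[0,0,0],1],[[0,0,0],[0,0,0],1]]'
python3 - <<'E'
from h import *
goal((.5162,-.1251,.14),153)
p=snap('wrist','wrist12.png')
E
```

```text
time_s: 13.78
position: [0.4946, -0.1683, 0.1098]
tcp_rot: [-0.687, 0.164, 0.688, 0.164]
ft_force: [-0.4, 0.2, -1.3]
finger_gap: 0.0004
t 13.7833 pos [ 0.4946 -0.1683  0.1098] shift_cm(tool) [-3.02 -4.83  0.02] turn [ 0.004  0.001 -0.   ] gap 0.0004 F [-0.4  0.2 -1.3] q6 [-0.02  0.36 -0.43 -0.   -0.78 -0.45]
tool axes world (cols)
 [[-0.001 -0.451 -0.893]
 [ 0.    -0.893  0.451]
 [-1.     0.     0.001]]
```

View pics/wrist12.png

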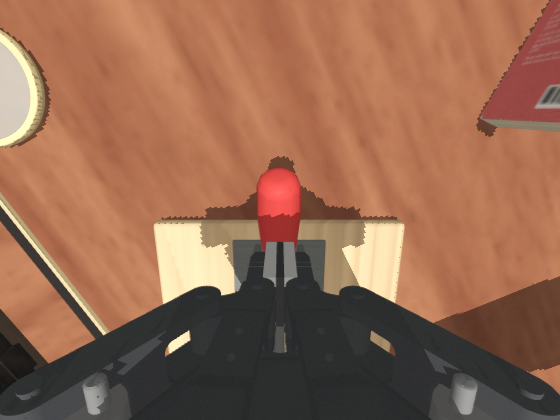

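The force dropped to zero, so the lever has snapped past the fingers. I'll back off upward and check.

```bash
python3 -m crank '[[[-1,0,0],[0,0,0],1],[[-2.5,0,0],[0,0,0],1],[[-3,0,0],[0,0,0],1],[[-3,0,0],[0,0,0],1],[[-3,0,0],[0,0,0],1],[[-2,0,0],[0,0,0],1],[[0,0,0],[0,0,0],1],[[0,0,0],[0,0,0],1]]'
python3 - <<'E'
from h import *
goal((.5162,-.1251,.14),153)
p=snap('wrist','wrist13.png')
p=snap('top'); a=p['img'][110:270,190:350,::-1]; cv2.imwrite('pics/top13c.png',cv2.resize(a,None,fx=3.7,fy=3.7,interpolation=cv2.INTER_CUBIC))
p=snap('scene'); a=p['img'][130:260,220:360,::-1]; cv2.imwrite('pics/scene13c.png',cv2.resize(a,None,fx=4.5,fy=4.5,interpolation=cv2.INTER_CUBIC))
s=np.array([.569,-.0215]);ex=np.array([.454,.891]);pv=s-.1185*ex
for th in(1.3,1.48,1.57):
    f=th-np.radians(5); q=pv-.080*np.sin(f)*ex; print(th,(proj(p,[[*q,.045+.08*np.cos(f)]])-[220,130])*4.5)
E
```

```text
time_s: 14.5
position: [0.4962, -0.1672, 0.2573]
tcp_rot: [0.689, -0.163, -0.687, -0.164]
ft_force: [-0.4, 0.7, -1.5]
finger_gap: -0.0004
t 14.5 pos [ 0.4962 -0.1672  0.2573] shift_cm(tool) [11.74 -4.64  0.14] turn [ 0.006 -0.003  0.002] gap -0.0004 F [-0.4  0.7 -1.5] q6 [-0.02  0.21 -0.23 -0.   -1.13 -0.45]
tool axes world (cols)
 [[ 0.004 -0.449 -0.894]
 [ 0.    -0.894  0.449]
 [-1.    -0.002 -0.003]]
1.3 [[379.71127437 458.33338568]]
1.48 [[381.28812153 479.39945108]]
1.57 [[381.54052333 489.23544778]]
```

View pics/wrist13.png

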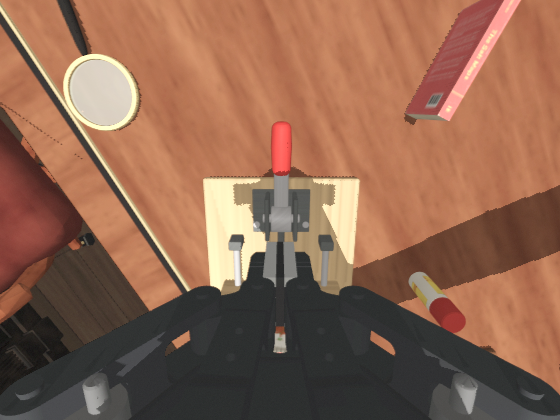

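View pics/scene13c.png

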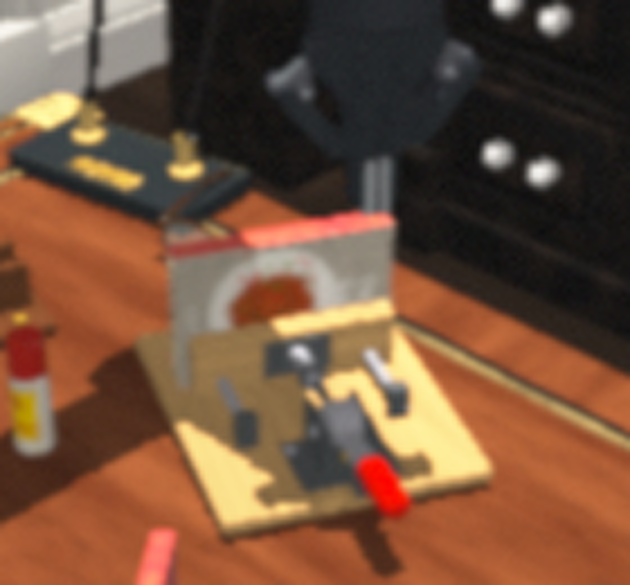

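View pics/top13c.png

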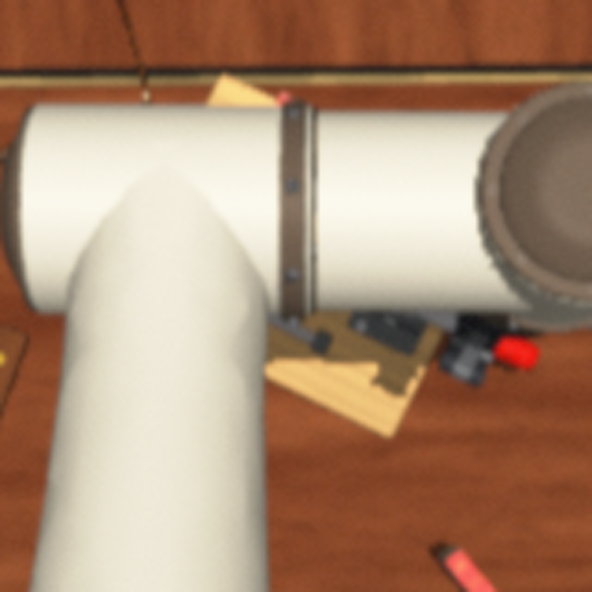

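The lever lies outward, with the grip centre at scene-crop (384,485). The prediction for 1.57 rad is (382,489) and for 1.48 rad (381,479). That is closed or nearly so, but not decisive, so I'll probe with a gentle downward touch.

```bash
python3 -m crank '[[[2,0.5,0],[0,0,0],1],[[3,0.5,0],[0,0,0],1],[[3,0,0],[0,0,0],1],[[3,0,0],[0,0,0],1],[[3,0,0],[0,0,0],1],[[2,0,0],[0,0,0],1],[[0.6,0,0],[0,0,0],1],[[0,0,0],[0,0,0],1]]'; python3 -m crank '[[[0.4,0,0],[0,0,0],1],[[0.2,0,0],[0,0,0],1],[[0.1,0,0],[0,0,0],1],[[0,0,0],[0,0,0],1]]'; python3 -m crank '[[[0.2,0,0],[0,0,0],1],[[0.1,0,0],[0,0,0],1],[[0,0,0],[0,0,0],1]]'
```

```text
time_s: 15.32
position: [0.4897, -0.1763, 0.0869]
tcp_rot: [-0.686, 0.164, 0.69, 0.163]
ft_force: [-0.2, 0.1, -0.4]
finger_gap: -0.0001
time_s: 15.65
position: [0.4918, -0.1764, 0.0831]
tcp_rot: [0.689, -0.163, -0.687, -0.163]
ft_force: [-0.1, 0.4, -0.3]
finger_gap: 0.0004
time_s: 15.9
position: [0.4917, -0.1765, 0.0799]
tcp_rot: [0.688, -0.163, -0.688, -0.163]
ft_force: [0.3, 0.4, 1.3]
finger_gap: 0.0001
```

```bash
python3 -m crank '[[[0.1,0,0],[0,0,0],1],[[0.1,0,0],[0,0,0],1],[[0,0,0],[0,0,0],1],[[0,0,0],[0,0,0],1]]'; python3 -m crank '[[[0.1,0,0],[0,0,0],1],[[0,0,0],[0,0,0],1],[[0,0,0],[0,0,0],1]]'
```

```text
time_s: 16.23
position: [0.4918, -0.1765, 0.0794]
tcp_rot: [0.689, -0.163, -0.688, -0.163]
ft_force: [-2.9, 2.4, 13.1]
finger_gap: 0.0002
time_s: 16.48
position: [0.4918, -0.1766, 0.0792]
tcp_rot: [0.689, -0.163, -0.688, -0.163]
ft_force: [-5.0, 3.4, 17.6]
finger_gap: -0.0002
```

Hard contact at 79.5 mm, where a fully closed lever should be (about 80 mm expected). Backing off to look down at the diary.

```bash
python3 -m crank '[[[-1,0,0],[0,0,0],1],[[-2.5,0,0],[0,0,0],1],[[-3,0,0],[0,0,0],1],[[-3,0,0],[0,0,0],1],[[-3,0,0],[0,0,0],1],[[-3,0,0],[0,0,0],1],[[-3,-1.5,0],[0,0,0],1],[[-1,-3,0],[0,0,0],1],[[0,-3,0],[0,0,0],1],[[0,-3,0],[0,0,0],1]]'; python3 -m crank '[[[0,-3,0],[0,0,0],1],[[0,-3,0],[0,0,0],1],[[0,-3,0],[0,0,0],1],[[0,-3,0],[0,0,0],1],[[0,-3,0],[0,0,0],1],[[0,-2,0],[0,0,0],1],[[0,0,0],[0,0,0],1],[[0,0,0],[0,0,0],1]]'
python3 - <<'E'
from h import *
goal((.568,-.0235,.25),153)
p=snap('wrist','wrist14.png')
p=snap('scene','scene14.png'); 
for l in('mug_centre','glue_centre'): print(l,[(d['xy'],round(d['score'],2)) for d in manip.spot_in(p,l)])
E
```

```text
time_s: 17.32
position: [0.539, -0.0817, 0.2728]
tcp_rot: [0.689, -0.163, -0.687, -0.164]
ft_force: [0.4, 0.3, -0.8]
finger_gap: -0.0001
time_s: 17.98
position: [0.6148, 0.0702, 0.2705]
tcp_rot: [-0.688, 0.163, 0.689, 0.163]
ft_force: [0.5, -0.8, -0.6]
finger_gap: -0.0
t 17.9833 pos [0.6148 0.0702 0.2705] shift_cm(tool) [ 2.060e+00  1.047e+01 -1.000e-02] turn [ 0.007  0.001 -0.001] gap -0.0 F [ 0.5 -0.8 -0.6] q6 [ 0.37  0.36  0.03 -0.   -1.24 -0.84]
tool axes world (cols)
 [[-0.002 -0.448 -0.894]
 [-0.    -0.894  0.448]
 [-1.     0.001  0.001]]
mug_centre [([356.9, 285.7], 0.69)]
glue_centre [([226.1, 215.7], 0.52)]
```

View pics/wrist14.png

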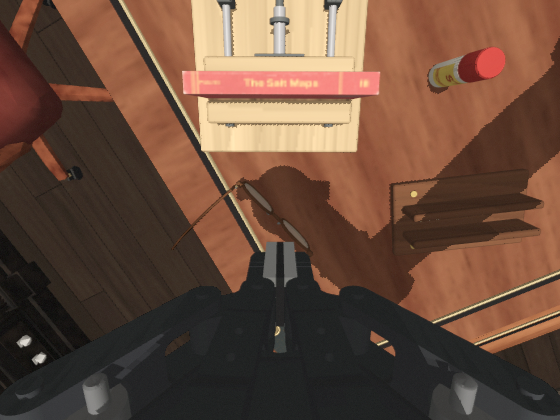

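View pics/scene14.png

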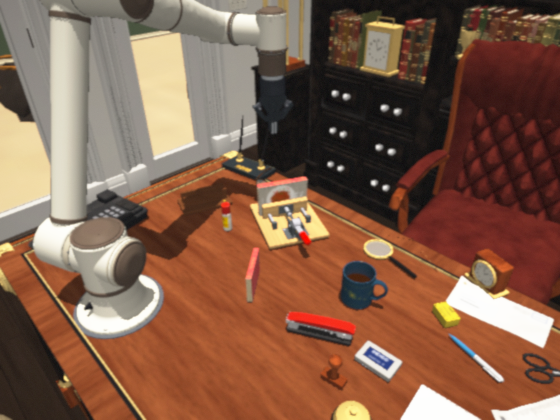

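The spine runs between the two jaws with no gap, from column 184 to 380. Its centre is 282, against the jaws' centre at 281. The mug at scene (357,286) and the glue at (226,216) are where they started. Handing in.

```bash
python3 -c "
from bench import manip
print(manip.sign_off())"
```

```text
the job is handed in; nothing more can be done
None
```

I moved the diary from the book rest onto the press bed between the open jaws, spine up, and let go. I then pushed the lever over its high point until it snapped closed. The job was handed in at about 18 s of the 58 s allowed, and the hand-in gave no verdict.

**Last checks**
- **Diary on the bed:** it met the bed at the expected height when I lowered it. After closing, its centre is within about 1–2 mm of the jaws' middle along them.
- **Lever:** pressing down gently on the grip met a hard stop with the tool at 79.5 mm. A fully closed lever should stop it at about 80 mm.
- **Grip:** no gap shows between the diary and either jaw. I could only judge this by eye. I didn't measure the clamping force, the final tilt or the final height.
- **Bystanders:** the mug and the glue stick appear at the same pixels as at the start, and the robot was clear of everything.

**Where checks disagreed:** the wrist and top cameras differed by about 3 mm on where the press stood. I used their relative offsets instead, which agreed. The picture alone couldn't tell a fully closed lever from one just short of it, so I did the touch test.

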